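# Load the cup dryer and hold its recessed reset button

## Robot

A 6-joint arm with a two-finger parallel gripper is mounted at the origin on the work surface. World frame = base frame: x ahead of the robot, y to its left, z up, the work surface at z = 0. Lengths are in m, angles in rad, forces in N, time in s.
With the tool pointing down it reaches from about 0.35 to 0.975 m from the base axis. Payload 4.9 kg.
Tool frame: the origin (TCP) lies midway between the tips of the shut fingers; the grasp point (between the pads) lies manip.tcp_to_grasp behind it (manip.tcp_to_grasp is the distance from the TCP to the grasp point, in m); z points along the fingers, y is the line along which they close (so a half turn about z gives the same grasp; the last joint's range is limited). The gripper opens to 85 mm and grips with 20 to 120 N. Pads are 22 mm wide; open, the fingers measure 114 mm over their backs; the gripper's body (76 mm by 85 mm) begins 54 mm behind the grasp point. The pads swing forward as they close: fully open they stand 13 mm farther back than shut.
Start: joints at [-1.355, 0.053, 1.613, -0, 1.476, -0.119], TCP at [0.205, -0.59, 0.231] pointing down, gripper open.
Joint ranges: [-3.01, 3.01], [-1.01, 2.22], [0.06, 2.58], [-1.02, 4.17], [0.09, 2.62], [-3.14, 3.14]. Speed limits (rad/s): [2.57, 2.57, 3.14, 3.14, 3.14, 3.14].

## Interface

Orientations are given as a unit quaternion [w, x, y, z].
In Python, from plant import manip, grab_frame, calibration, job_done gives the robot as it stands.
- The arm moves only by the tool send_rows, never from a script. Its argument "rows" is a list of rows, each an object of numbers: "x", "y", "z": the shift along the tool's x, y, z normalised to -1 to 1, where 1 is 15 cm; "wx", "wy", "wz": the turn, a rotation vector about the tool's x, y, z normalised to -1 to 1, where 1 is pi/4 rad; "hand": the opening, from -1 (shut) to 1 (fully open). In form: [{"x": .., "y": .., "z": .., "wx": .., "wy": .., "wz": .., "hand": ..}, ...]. A call has exactly 10 rows; each row shifts and turns the commanded pose from where the row before left it, along the tool's axes as they then stand; what a row does not reach is not made up. A row lasts 1/12 s, in which the tool goes at most 41.7 mm and 7.16 degrees, less where a joint would pass 70% of its speed; a pose out of reach is approached as far as the arm can. A call with a number of a shift or a turn outside -1 to 1 is refused whole. A call with a gripper value outside its range is refused whole. The fingers move at their own pace and stop on an object; the grip force is fixed at half the most. Time passes only in rows, so rows that do not move let the fingers close, or fill a call up. It gives the time, the measured TCP pose, the force, the opening and the grip force at its end, in the units of the state.
- manip.state(): the state, without advancing time (a new reading comes with each control period).
- grab_frame(name): name is "scene" or "top" or "wrist"; returns the picture (420x560x3 uint8, blue, green, red); there is no depth.
- calibration(name): a dict with "camera_matrix" (3x3 intrinsics, pixels), "R" (3x3) and "t" (3): a world point X has camera coordinates R X + t. Camera axes: x right, y down, z forward; pixel columns grow to the right and rows downward; lengths in m; the calibration is good to about 2 mm. The wrist camera is an equidistant fisheye: a pixel r from the principal point sees the ray r / f radians off the axis. A picture is of the moment at which its call begins: read the wrist's pose just before it. calibration takes no time and is no camera call; for the wrist camera it gives the pose at the moment of the call.
- job_done(): hands the job in; it is judged then, once.
The state is a dict: "time": time; "joint_pos": joint angles; "joint_vel": joint speeds; "joint_efforts": joint torques, N m; "tool_pos": TCP position; "tool_rot": TCP orientation; "contact_force": force on the tool from outside, world axes, zero at the start; "ft_torque": the same for the moment, N m; "gripper_width": opening from 0.0 (shut) to 1.0 (fully open); "grasp_force": force on a finger pad.
Only numpy, scipy, OpenCV 4.12 (cv2) and the standard library are available. Lean on these libraries where they do the work, as an engineer would, in place of code of your own. Each camera call takes 0.05 s, during which the arm holds its last target. There are 200 camera calls.

## Task

Take the washed steel beaker from the sloping drainer, put it upside down over the dryer's upright peg so that its rim stands flat on the dryer, and let go of it. Then take the pick from its wooden block, reach its steel shaft down through the small round hole in the dryer's top and press the recessed reset button fully down; finish while still gripping the pick and holding the button down. Leave the two bottles and the eggcup where they stand.

Things in the scene. Friction and masses are not known exactly. Their poses are not given: they have to be found in the camera images.
- beaker: Steel beaker, straight tube with closed bottom: outer diameter 48, wall 3, height 120, about 0.14 kg. Origin: centre of the closed bottom's outer face, z along its axis to the open mouth. Starts in the drainer, mouth towards the robot's side, sloping 42 degrees down, resting on two bars 28 apart, rim on a low lip; sides and closed end free: grip across the diameter from above, lift straight up.
- beaker_rim (a point): Centre of the beaker's open mouth, in the plane of the rim; axes as the beaker's.
- drainer: Fixed white drip tray 170 x 85 x 6 with a narrow sloping steel wire rest on it, highest point about 106 above the worktop. Origin at the centre of its underside; the beaker's mouth points along its -x.
- dryer: Fixed grey cup dryer, a low housing 150 (x) x 280 (y) x 60 high. Origin at the centre of its underside. On its flat top: the steel peg at y = +75, the hole at y = -75, both at x = 0; they are 150 apart.
- peg_foot (a point): Centre of the steel drying peg's foot, on the dryer's flat top, 60 above the worktop. The peg is upright, 50 tall, tapering from 24 diameter at the foot to 20 at 36 up and 12 at its tip. The beaker goes right over it and its rim stands on the dryer's top.
- hole (a point): Centre of the mouth of the round hole in the dryer's top, 60 above the worktop: 16 diameter, vertical, 40 deep. The white reset button, 13.6 diameter, fills the bottom of it, its face 31.5 below the mouth when not pressed.
- reset_button (a joint): Travel of the reset button downwards, 0 (out) to 0.005 m (fully down). It springs back: it takes 1.4 N to start and 4.9 N to keep fully down.
- stylus: Pick, 140 long, 40 g: a 6 diameter steel shaft, 60 long with a slightly pointed tip, below a dark wooden handle, a 16 diameter round, 80 long. Origin at the tip, z along its axis towards the handle's top. It starts upright in its block, tip 5 above the worktop, handle from 65 to 145 above the worktop; lift it straight up.
- stand: Fixed wooden block 70 x 70 x 65 high with a 10 diameter hole straight down through its middle, in which the pick stands. Origin at the centre of its underside.
- soap: Bystander: white soap bottle, 60 diameter, 190 tall. Origin at the centre of its underside.
- wine: Bystander: green glass bottle, 68 diameter, 240 tall. Origin at the centre of its underside.
- eggcup: Bystander: terracotta eggcup on a foot, 52 diameter, 62 tall. Origin at the centre of its underside.

How it is judged:
On the way, in this order (a step that is already met when the one before it is completed fails the run):
1. the beaker stands upside down over the peg, rim on the dryer, let go (angle between beaker's own z axis and vertical above 3.04 rad and horizontal distance between beaker_rim and peg_foot below 0.015 m and z of beaker_rim in the frame of peg_foot below 0.004 m and contact force between each of the arm, the fingers and beaker below 0.1 N and linear speed of beaker below 0.02 m/s), for 0.3 s.
2. the pick is gripped and lifted clear of its block (contact force between the fingers and stylus above 1 N and z of stylus in the frame of stand above 0.066 m), for 0.1 s.
3. the gripped pick reaches through the hole and holds the button down (value of joint reset_button above 0.004 m and contact force between stylus and dryer above 2 N and contact force between the fingers and stylus above 1 N and horizontal distance between stylus and hole below 0.009 m and z of stylus in the frame of hole below -0.028 m), for 0.5 s.
At the end, for the whole second after the job is handed in: Beaker upside down (within 0.1 rad) over the peg, rim centre within 15 mm of the peg's foot and 4 mm of the dryer's top, untouched by the robot; pick gripped (over 1 N), its tip in the hole, 28 mm or more down, pushing with over 2 N; reset button at 4 mm or more of its 5 mm travel (all of step 3 and angle between beaker's own z axis and vertical above 3.04 rad and horizontal distance between beaker_rim and peg_foot below 0.015 m and z of beaker_rim in the frame of peg_foot below 0.004 m and contact force between each of the arm, the fingers and beaker below 0.1 N); the arm keeps its last pose, push and grip.
It fails at once if a bystander was shifted by more than 25 mm or knocked over (distance of any of soap, wine, eggcup from where it was at the start of the episode above 0.025 m or angle between any of soap, wine, eggcup's own z axis and vertical above 0.6 rad).
It also fails if it takes over 58 s, if anything falls off the work surface, if the arm or the gripper's body presses on something with over 40 N, if the wrist force passes 120 N, or if a joint passes its speed limit or range.

## Working session

There is one attempt and no reset: what is moved stays moved. The work goes in short steps, Python scripts to look and compute and a tool call to move; the robot and the scene stay as the last step left them, time stands still between calls to the robot, and variables do not carry over. Pictures are saved under pics/ and viewed, at most 10 in all, crops included, and the job is handed in when it is done.

Besides the shell and the picture viewer there is one more tool, called after ">>>" as a command line: name --argument value ..., lists and objects as JSON in quotes. send_rows: Moves the arm, as the interface text tells. Scaled input: -1 to 1 covers 15 cm each way for a shift and pi/4 rad each way for a turn. Its arguments: {"type":"object","properties":{"rows":{"type":"array","items":{"type":"object","properties":{"x":{"type":"number","minimum":-1,"maximum":1},"y":{"type":"number","minimum":-1,"maximum":1},"z":{"type":"number","minimum":-1,"maximum":1},"wx":{"type":"number","minimum":-1,"maximum":1},"wy":{"type":"number","minimum":-1,"maximum":1},"wz":{"type":"number","minimum":-1,"maximum":1},"hand":{"type":"number"}}}}},"required":["rows"]}

```bash
mkdir -p pics; ls; python3 - <<'E'
from plant import manip, grab_frame, calibration
import cv2, numpy as np
print(manip.state(), manip.tcp_to_grasp)
for n in ("scene","top","wrist"):
    c=calibration(n); print(n,c)
    cv2.imwrite(f"pics/{n}0.png",grab_frame(n))
E
```

```text
pics
{'time': 0.0, 'joint_pos': array([-1.35500190e+00,  5.33624408e-02,  1.61428847e+00, -4.79033688e-06,
        1.47597333e+00, -1.18998287e-01]), 'joint_vel': array([ 0.0009672 ,  0.00013221, -0.00063617,  0.00016043, -0.00025411,
        0.00157798]), 'joint_efforts': array([-2.37166212e-03, -3.93680906e+01, -3.70175457e+01, -3.59102041e-04,
        7.04679958e-03,  7.29043109e-06]), 'tool_pos': array([ 0.20522622, -0.58969546,  0.23006284]), 'tool_rot': array([-1.01449100e-03,  9.86021369e-01,  1.66615810e-01, -5.15247528e-05]), 'contact_force': array([-1.22309196, -0.87989426, -0.58945843]), 'ft_torque': array([-0.06257002, -0.02322298,  0.03094308]), 'grasp_force': 0.0, 'gripper_width': 0.9999565614508762} 0.0187
scene {'camera_matrix': array([[380.17529449,   0.        , 277.19141986],
       [  0.        , 380.17529449, 214.1234854 ],
       [  0.        ,   0.        ,   1.        ]]), 'R': array([[-0.76321789,  0.64613508,  0.00281119],
       [ 0.49284231,  0.5849503 , -0.64415806],
       [-0.41785752, -0.49024748, -0.76488724]]), 't': array([ 0.4831222 , -0.23099663,  1.37161178])}
top {'camera_matrix': array([[467.31229943,   0.        , 281.20520348],
       [  0.        , 467.31229943, 207.70170695],
       [  0.        ,   0.        ,   1.        ]]), 'R': array([[ 1.89482274e-02, -9.99820353e-01,  4.75350077e-04],
       [-9.88997535e-01, -1.88128784e-02, -1.46730878e-01],
       [ 1.46713461e-01,  2.31016999e-03, -9.89176336e-01]]), 't': array([-0.0226486 ,  0.59466552,  1.40511057])}
wrist {'camera_matrix': array([[325.1922621 ,   0.        , 277.77633201],
       [  0.        , 325.1922621 , 212.17153567],
       [  0.        ,   0.        ,   1.        ]]), 'R': array([[ 0.32891672, -0.94435635, -0.0022064 ],
       [-0.90142578, -0.31465887,  0.29735729],
       [-0.28150551, -0.09581688, -0.95476373]]), 't': array([-0.62361745, -0.03833787,  0.3795758 ])}
```

View pics/top0.png

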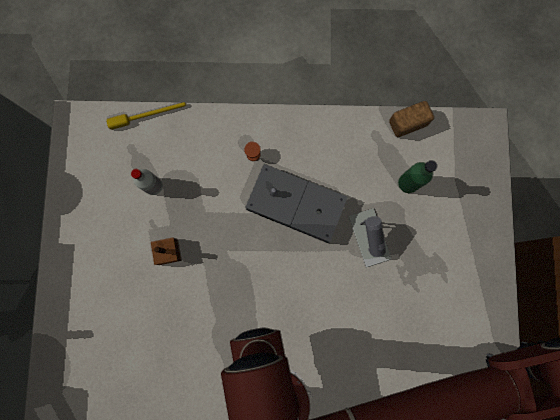

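View pics/scene0.png

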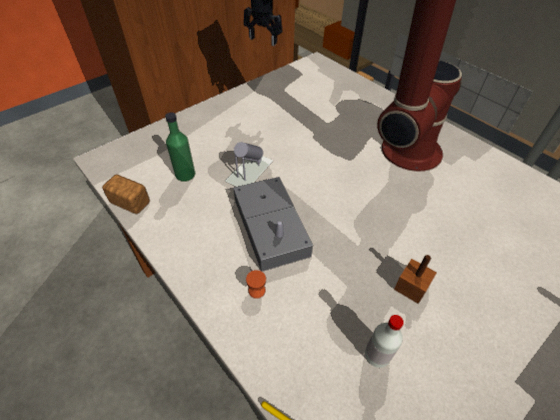

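The top view shows the dryer (peg ~(283,190), hole ~(319,210)), the drainer with beaker (375,238) and the block (165,250). The scene view shows the peg ~(279,232), hole ~(263,197), beaker (248,152) and pick (424,266). I'll zoom in.

```bash
python3 - <<'E'
import cv2, numpy as np
t=cv2.imread("pics/top0.png"); s=cv2.imread("pics/scene0.png")
def crop(im,x,y,w,h,k):
    o=cv2.resize(im[y:y+h,x:x+w],None,fx=k,fy=k,interpolation=cv2.INTER_CUBIC)
    o=np.clip(o.astype(float)*1.6,0,255).astype(np.uint8)
    for i in range(0,w,10):
        cv2.line(o,(i*k,0),(i*k,6 if i%50 else 12),(0,255,255),1)
        if i%20==0: cv2.putText(o,str(x+i),(i*k,18),0,.35,(0,255,255),1)
    for j in range(0,h,10):
        cv2.line(o,(0,j*k),(6,j*k),(0,255,255),1)
        if j%20==0: cv2.putText(o,str(y+j),(8,j*k+4),0,.35,(0,255,255),1)
    return o
a=crop(t,240,155,160,120,5); cv2.imwrite("pics/c1.png",a)
b=np.hstack([crop(s,210,130,110,145,4),crop(s,390,240,60,97,6)[:580]]) if False else None
A=crop(s,210,130,110,145,4); B=crop(s,395,245,45,60,6); C=crop(t,140,230,45,45,6)
o=np.zeros((600,720,3),np.uint8); o[:580,:440]=A; o[:360,445:715]=B; o[362:600,445:715]=C[:238]
cv2.imwrite("pics/c2.png",o)
E
```

```text
(no output)
```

View pics/c1.png

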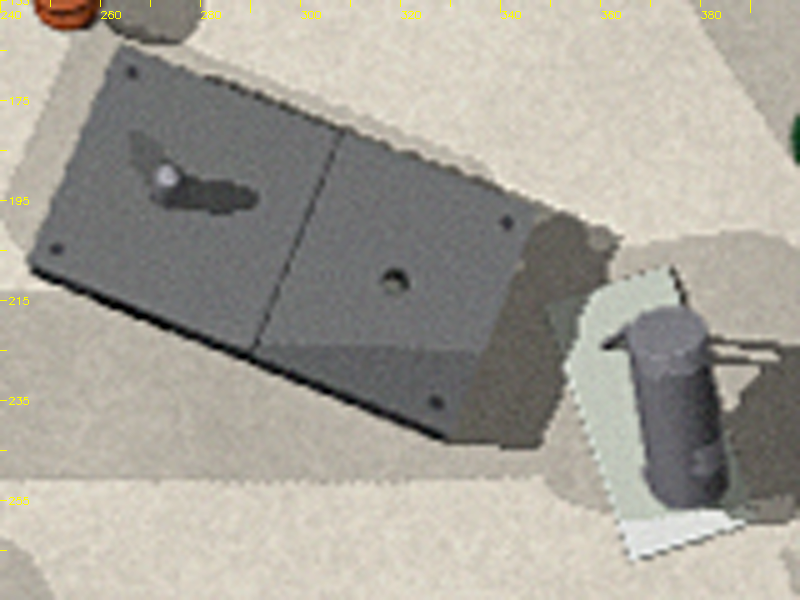

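View pics/c2.png

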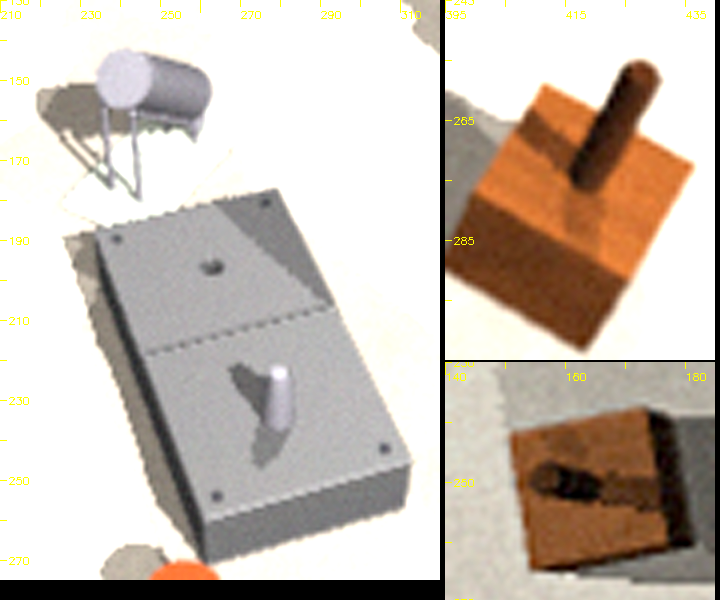

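```bash
cat > h.py <<'E'
import numpy as np, cv2
from scipy.optimize import least_squares
from scipy.spatial.transform import Rotation as Ro
from plant import calibration, manip
def proj(c,X):
    X=np.atleast_2d(X)@c['R'].T+c['t']; K=c['camera_matrix']
    return X[:,:2]/X[:,2:]*K[0,0]+K[:2,2]
def place(p,yaw,L): return np.array(L)@Ro.from_euler('z',yaw).as_matrix().T+[p[0],p[1],0]
E
cat > fit.py <<'E'
from h import *
T,S=calibration('top'),calibration('scene')
c1=lambda a:240+0-.4+np.array(a)/5*1.0 if 0 else (np.array(a,float)+.5)/5-.5+[240,155]
cA=lambda a:(np.array(a,float)+.5)/4-.5+[210,130]
cB=lambda a:(np.array(a,float)-[445,0]+.5)/6-.5+[395,245]
cC=lambda a:(np.array(a,float)-[445,362]+.5)/6-.5+[140,230]
# dryer: hole, peg tip, screws (++ , -+ , +-, --)
dt=c1([(397,281),(167,177),(132,72),(56,249),(507,222),(436,402)])
ds=cA([(212,267),(280,371),(217,496),(385,448),(117,239),(265,202)])
def dm(q):
    a,b=q[3:]; return place(q[:2],q[2],[(0,-.075,.06),(0,.075,.11),(a,b,.06),(-a,b,.06),(a,-b,.06),(-a,-b,.06)])
f=lambda q:np.r_[(proj(T,dm(q))-dt).ravel(),(proj(S,dm(q))-ds).ravel()]
r=least_squares(f,[.6,0,-.4,.06,.12]); print('dryer',r.x.round(4)); print(r.fun.reshape(2,-1,2).round(1).tolist())
X=place(r.x[:2],r.x[2],[(0,.075,.06),(0,-.075,.06)]); print('peg,hole',X.round(4).tolist())
# stand
st=cC([(510,432),(645,407),(667,542),(532,570),(545,477)]); ss=cB([(628,278),(475,190),(545,85),(692,167),(640,72)])
def sm(q): return place(q[:2],q[2],[(.035,.035,.065),(.035,-.035,.065),(-.035,-.035,.065),(-.035,.035,.065),(0,0,.145)])
f=lambda q:np.r_[(proj(T,sm(q))-st).ravel(),(proj(S,sm(q))-ss).ravel()]
r=least_squares(f,[.5,.35,-.2]); print('stand',r.x.round(4)); print(r.fun.reshape(2,-1,2).round(1).tolist())
# tray
tt=c1([(672,265),(548,306),(632,560),(745,521)])
tm=lambda q:place(q[:2],q[2],[(.085,-.0425,.006),(.085,.0425,.006),(-.085,.0425,.006),(-.085,-.0425,.006)])
r=least_squares(lambda q:(proj(T,tm(q))-tt).ravel(),[.5,-.2,.3]); print('tray',r.x.round(4),r.fun.round(1))
# beaker closed end
bt,bs=c1([(668,337)]),cA([(127,80)])
r=least_squares(lambda X:np.r_[(proj(T,X)-bt).ravel(),(proj(S,X)-bs).ravel()],[.5,-.2,.12]); print('closed',r.x.round(4),r.fun.round(1))
C=r.x
o=cv2.imread('pics/top0.png'),cv2.imread('pics/scene0.png')
a=np.linspace(0,2*np.pi,80); ring=np.c_[.024*np.cos(a),.024*np.sin(a),0*a]
# refine with mouth silhouettes: lowest visible point etc. -> compare by eye over yaw
yaw=.33 ; ax=Ro.from_euler('z',yaw).apply([-np.cos(np.radians(42)),0,-np.sin(np.radians(42))])
e1=np.cross(ax,[0,0,1]);e1/=np.linalg.norm(e1);e2=np.cross(ax,e1)
out=[]
for im,c,(x,y) in zip(o,(T,S),((345,205),(220,130))):
    k=8; z=np.clip(cv2.resize(im[y:y+65,x:x+50],None,fx=k,fy=k,interpolation=cv2.INTER_CUBIC)*1.3,0,255).astype(np.uint8)
    for d,col in((0,(0,0,255)),(.12,(0,255,0))):
        P=C+d*ax+.024*(np.cos(a)[:,None]*e1+np.sin(a)[:,None]*e2)
        u=((proj(c,P)-[x,y]+.5)*k-.5).astype(np.int32); cv2.polylines(z,[u],True,col,1)
    out.append(z)
cv2.imwrite('pics/ov1.png',np.hstack(out)); print('mouth',C+.12*ax)
E
python3 fit.py
```

```text
dryer [ 0.6119 -0.0558 -0.3669  0.06    0.1249]
[[[-0.5, 0.1], [-0.1, -0.3], [-0.4, 0.1], [-0.1, 0.1], [-0.2, 0.0], [-0.2, 0.1]], [[-0.2, -0.5], [-0.5, -0.3], [0.0, -0.1], [-0.0, -0.1], [-0.2, -0.2], [-0.1, -0.0]]]
peg,hole [[0.6388, 0.0142, 0.06], [0.585, -0.1259, 0.06]]
stand [0.4556 0.3418 0.2117]
[[[-0.5, -0.2], [-0.1, -0.5], [-0.1, -0.1], [-0.6, -0.3], [-0.1, -0.1]], [[0.0, 0.3], [-0.6, -0.2], [-0.4, -1.1], [0.7, -0.6], [0.3, -0.3]]]
tray [ 0.5126 -0.2911  0.3016] [-0.   0.1 -0.7 -0.8 -1.2  0.2  2.   0.4]
closed [ 0.5455 -0.2803  0.1184] [-0.4  0.4 -0.6 -0.1]
mouth [ 0.46117119 -0.30922725  0.03806162]
```

View pics/ov1.png

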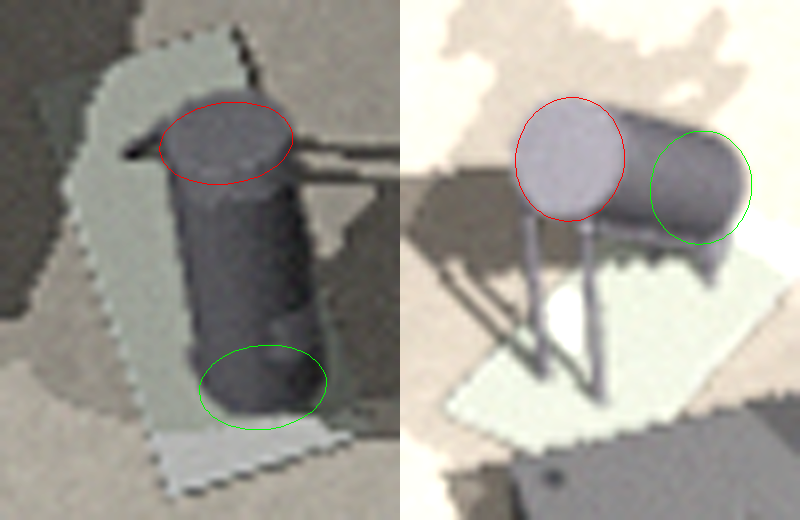

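The overlay fits well: closed end (red) about 1 px low in the top view, so the beaker is about 2 mm further along +x. I'm moving above it.

>>> send_rows --rows '[{"x": 0.24,"y": -0.11,"hand": 1},{"x": 0.24,"y": -0.11,"hand": 1},{"x": 0.24,"y": -0.11,"hand": 1},{"x": 0.24,"y": -0.11,"hand": 1},{"x": 0.24,"y": -0.11,"hand": 1},{"x": 0.24,"y": -0.11,"hand": 1},{"x": 0.24,"y": -0.11,"hand": 1},{"x": 0.24,"y": -0.11,"hand": 1},{"x": 0.24,"y": -0.11,"hand": 1},{"x": 0.24,"y": -0.11,"hand": 1}]'

```text
invalid input at $.rows[0]: expected keys x, y, z, wx, wy, wz, hand
```

>>> send_rows --rows '[{"x": 0.12,"y": -0.05,"hand": 1},{"x": 0.11,"y": -0.05,"hand": 1},{"wz": 0.02,"hand": 1},{"hand": 1},{"hand": 1},{"hand": 1},{"hand": 1},{"hand": 1},{"hand": 1},{"hand": 1}]'

```text
invalid input at $.rows[0]: expected keys x, y, z, wx, wy, wz, hand
```

```bash
cat >> h.py <<'E'
def delta(pos,zyaw=None,R=None):
    s=manip.state(); q=s['tool_rot']; R0=Ro.from_quat([q[1],q[2],q[3],q[0]])
    print('t',round(s['time'],2),'tcp',s['tool_pos'].round(4),'F',s['contact_force'].round(1),'w',round(s['gripper_width'],3),'gf',round(s['grasp_force'],1),'j',s['joint_pos'].round(2))
    print('R',R0.as_matrix().round(3).tolist())
    print('shift units in present axes',(R0.inv().apply(np.array(pos)-s['tool_pos'])/.15).round(3))
    if R is not None: print('turn units (tool axes)',((R0.inv()*Ro.from_matrix(R)).as_rotvec()/(np.pi/4)).round(3)); print('shift units after turn',(np.array(R).T@(np.array(pos)-s['tool_pos'])/.15).round(3))
def down(yaw,tilt=0): # tool x at yaw, tool z down tilted outward
    return (Ro.from_euler('z',yaw)*Ro.from_euler('y',-tilt)*Ro.from_euler('x',np.pi)).as_matrix()
def wproj(c,X):
    X=np.atleast_2d(X)@c['R'].T+c['t']; th=np.arctan2(np.hypot(X[:,0],X[:,1]),X[:,2]); ph=np.arctan2(X[:,1],X[:,0]); K=c['camera_matrix']
    return np.c_[np.cos(ph),np.sin(ph)]*(th*K[0,0])[:,None]+K[:2,2]
E
python3 - <<'E'
from h import *
from plant import grab_frame
delta([.5194,-.2896,.070],R=down(.32))
c=calibration('wrist'); im=grab_frame('wrist')
ps=.32; ax=Ro.from_euler('z',ps).apply([-np.cos(np.radians(42)),0,-np.sin(np.radians(42))]); C=np.array([.5475,-.280,.118])
a=np.linspace(0,2*np.pi,80); e1=np.cross(ax,[0,0,1]);e1/=np.linalg.norm(e1);e2=np.cross(ax,e1)
k=1.4; z=cv2.resize(np.clip(im*1.5,0,255).astype(np.uint8),None,fx=k,fy=k)
for d,col in((0,(0,0,255)),(.12,(0,255,0))):
    P=C+d*ax+.024*(np.cos(a)[:,None]*e1+np.sin(a)[:,None]*e2)
    cv2.polylines(z,[(wproj(c,P)*k).astype(np.int32)],True,col,1)
for X in ([.6388,.0142,.11],[.585,-.1259,.06]): cv2.circle(z,tuple((wproj(c,X)[0]*k).astype(int)),4,(0,255,255),1)
cv2.imwrite('pics/w1.png',z)
E
```

```text
t 0.15 tcp [ 0.2052 -0.5898  0.2303] F [0.5 0.1 0. ] w 0.998 gf 0.0 j [-1.36  0.05  1.61  0.    1.48 -0.12]
R [[0.944, 0.329, -0.0], [0.329, -0.944, 0.002], [0.0, -0.002, -1.0]]
shift units in present axes [ 2.635 -1.2    1.071]
turn units (tool axes) [-0.002 -0.     0.019]
shift units after turn [ 2.618 -1.241  1.069]
```

View pics/w1.png

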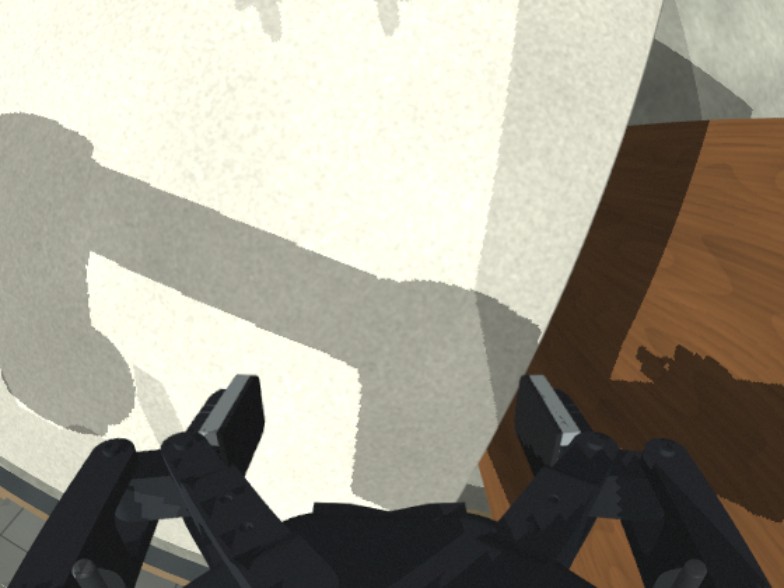

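The rows need every key, so both calls were refused and the arm is still at its start pose. The wrist view shows only bare worktop and the fingers.

>>> send_rows --rows '[{"x": 0.24,"y": -0.11,"z": 0,"wx": 0,"wy": 0,"wz": 0,"hand": 1},{"x": 0.24,"y": -0.11,"z": 0,"wx": 0,"wy": 0,"wz": 0,"hand": 1},{"x": 0.24,"y": -0.11,"z": 0,"wx": 0,"wy": 0,"wz": 0,"hand": 1},{"x": 0.24,"y": -0.11,"z": 0,"wx": 0,"wy": 0,"wz": 0,"hand": 1},{"x": 0.24,"y": -0.11,"z": 0,"wx": 0,"wy": 0,"wz": 0,"hand": 1},{"x": 0.24,"y": -0.11,"z": 0,"wx": 0,"wy": 0,"wz": 0,"hand": 1},{"x": 0.24,"y": -0.11,"z": 0,"wx": 0,"wy": 0,"wz": 0,"hand": 1},{"x": 0.24,"y": -0.11,"z": 0,"wx": 0,"wy": 0,"wz": 0,"hand": 1},{"x": 0.24,"y": -0.11,"z": 0,"wx": 0,"wy": 0,"wz": 0,"hand": 1},{"x": 0.24,"y": -0.11,"z": 0,"wx": 0,"wy": 0,"wz": 0,"hand": 1}]'

```text
time: 1.03
tool_pos: [0.4922, -0.3145, 0.2312]
tool_rot: [0.0, 0.986, 0.167, -0.0]
contact_force: [0.4, -0.3, -0.9]
gripper_width: 0.999
grasp_force: 0.0
```

>>> send_rows --rows '[{"x": 0.12,"y": -0.05,"z": 0,"wx": 0,"wy": 0,"wz": 0,"hand": 1},{"x": 0.11,"y": -0.05,"z": 0,"wx": 0,"wy": 0,"wz": 0,"hand": 1},{"x": 0,"y": 0,"z": 0,"wx": 0,"wy": 0,"wz": 0.02,"hand": 1},{"x": 0,"y": 0,"z": 0,"wx": 0,"wy": 0,"wz": 0,"hand": 1},{"x": 0,"y": 0,"z": 0,"wx": 0,"wy": 0,"wz": 0,"hand": 1},{"x": 0,"y": 0,"z": 0,"wx": 0,"wy": 0,"wz": 0,"hand": 1},{"x": 0,"y": 0,"z": 0,"wx": 0,"wy": 0,"wz": 0,"hand": 1},{"x": 0,"y": 0,"z": 0,"wx": 0,"wy": 0,"wz": 0,"hand": 1},{"x": 0,"y": 0,"z": 0,"wx": 0,"wy": 0,"wz": 0,"hand": 1},{"x": 0,"y": 0,"z": 0,"wx": 0,"wy": 0,"wz": 0,"hand": 1}]'

```text
time: 1.87
tool_pos: [0.5185, -0.291, 0.2314]
tool_rot: [-0.0, 0.987, 0.159, 0.0]
contact_force: [0.2, -0.2, 0.8]
gripper_width: 0.998
grasp_force: 0.0
```

```bash
cat > w.py <<'E'
import sys
from h import *
from plant import grab_frame
delta([.5194,-.2896,.070],R=down(.32))
c=calibration('wrist'); im=grab_frame('wrist')
ps=.32; ax=Ro.from_euler('z',ps).apply([-np.cos(np.radians(42)),0,-np.sin(np.radians(42))]); C=np.array([.5475,-.280,.118])
a=np.linspace(0,2*np.pi,80); e1=np.cross(ax,[0,0,1]);e1/=np.linalg.norm(e1);e2=np.cross(ax,e1)
k=1.4; z=cv2.resize(np.clip(im*1.5,0,255).astype(np.uint8),None,fx=k,fy=k)
for d,col in((0,(0,0,255)),(.12,(0,255,0))):
    P=C+d*ax+.024*(np.cos(a)[:,None]*e1+np.sin(a)[:,None]*e2)
    cv2.polylines(z,[(wproj(c,P)*k).astype(np.int32)],True,col,1)
for X in ([.6388,.0142,.11],[.585,-.1259,.06]): cv2.circle(z,tuple((wproj(c,X)[0]*k).astype(int)),4,(0,255,255),1)
cv2.imwrite(sys.argv[1],z)
E
python3 w.py pics/w2.png
```

```text
t 1.87 tcp [ 0.5185 -0.291   0.2314] F [ 0.2 -0.2  0.8] w 0.998 gf 0.0 j [-0.64 -0.02  1.69  0.    1.48  0.62]
R [[0.95, 0.313, 0.0], [0.313, -0.95, 0.0], [0.0, 0.0, -1.0]]
shift units in present axes [ 0.008 -0.007  1.076]
turn units (tool axes) [ 0.    -0.    -0.002]
shift units after turn [ 0.008 -0.007  1.076]
```

View pics/w2.png

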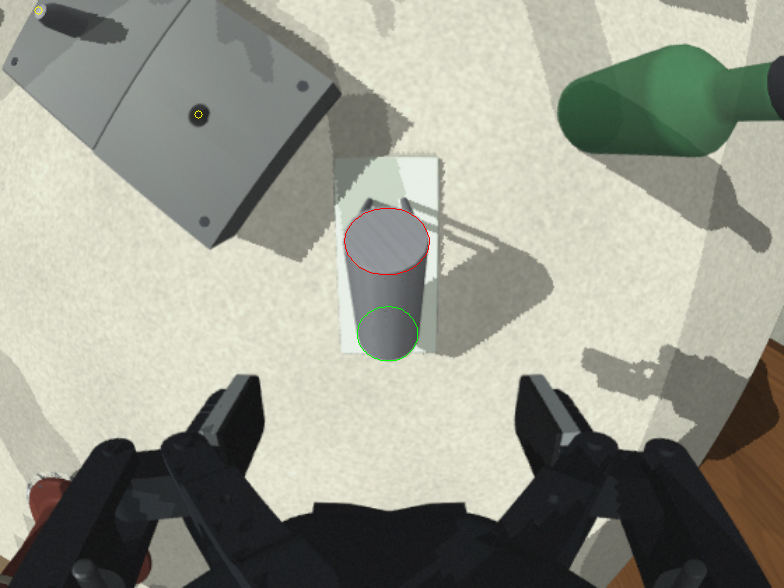

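The beaker overlay fits to within a pixel or so. The hole (198,114) and peg tip (38,11) also match. I'll go down and grip.

>>> send_rows --rows '[{"x": 0.008,"y": -0.007,"z": 0.2,"wx": 0,"wy": 0,"wz": 0,"hand": 1},{"x": 0,"y": 0,"z": 0.2,"wx": 0,"wy": 0,"wz": 0,"hand": 1},{"x": 0,"y": 0,"z": 0.2,"wx": 0,"wy": 0,"wz": 0,"hand": 1},{"x": 0,"y": 0,"z": 0.12,"wx": 0,"wy": 0,"wz": 0,"hand": 1},{"x": 0,"y": 0,"z": 0.12,"wx": 0,"wy": 0,"wz": 0,"hand": 1},{"x": 0,"y": 0,"z": 0.1,"wx": 0,"wy": 0,"wz": 0,"hand": 1},{"x": 0,"y": 0,"z": 0.08,"wx": 0,"wy": 0,"wz": 0,"hand": 1},{"x": 0,"y": 0,"z": 0.05,"wx": 0,"wy": 0,"wz": 0,"hand": 1},{"x": 0,"y": 0,"z": 0,"wx": 0,"wy": 0,"wz": 0,"hand": 1},{"x": 0,"y": 0,"z": 0,"wx": 0,"wy": 0,"wz": 0,"hand": 1}]'

```text
time: 2.75
tool_pos: [0.5197, -0.2894, 0.071]
tool_rot: [0.0, 0.987, 0.159, 0.0]
contact_force: [0.2, -0.2, 0.9]
gripper_width: 1.002
grasp_force: 0.0
```

>>> send_rows --rows '[{"x": 0,"y": 0,"z": 0,"wx": 0,"wy": 0,"wz": 0,"hand": -1},{"x": 0,"y": 0,"z": 0,"wx": 0,"wy": 0,"wz": 0,"hand": -1},{"x": 0,"y": 0,"z": 0,"wx": 0,"wy": 0,"wz": 0,"hand": -1},{"x": 0,"y": 0,"z": 0,"wx": 0,"wy": 0,"wz": 0,"hand": -1},{"x": 0,"y": 0,"z": 0,"wx": 0,"wy": 0,"wz": 0,"hand": -1},{"x": 0,"y": 0,"z": 0,"wx": 0,"wy": 0,"wz": 0,"hand": -1},{"x": 0,"y": 0,"z": 0,"wx": 0,"wy": 0,"wz": 0,"hand": -1},{"x": 0,"y": 0,"z": 0,"wx": 0,"wy": 0,"wz": 0,"hand": -1},{"x": 0,"y": 0,"z": 0,"wx": 0,"wy": 0,"wz": 0,"hand": -1},{"x": 0,"y": 0,"z": 0,"wx": 0,"wy": 0,"wz": 0,"hand": -1}]'

```text
time: 3.58
tool_pos: [0.52, -0.2887, 0.0726]
tool_rot: [-0.001, 0.987, 0.159, 0.0]
contact_force: [-3.2, 4.4, 6.7]
gripper_width: 0.556
grasp_force: 61.1
```

>>> send_rows --rows '[{"x": 0,"y": 0,"z": -0.05,"wx": 0,"wy": 0,"wz": 0,"hand": -1},{"x": 0,"y": 0,"z": -0.1,"wx": 0,"wy": 0,"wz": 0,"hand": -1},{"x": 0,"y": 0,"z": -0.15,"wx": 0,"wy": 0,"wz": 0,"hand": -1},{"x": 0,"y": 0,"z": -0.2,"wx": 0,"wy": 0,"wz": 0,"hand": -1},{"x": 0,"y": 0,"z": -0.2,"wx": 0,"wy": 0,"wz": 0,"hand": -1},{"x": 0,"y": 0,"z": -0.2,"wx": 0,"wy": 0,"wz": 0,"hand": -1},{"x": 0,"y": 0,"z": -0.2,"wx": 0,"wy": 0,"wz": 0,"hand": -1},{"x": 0,"y": 0,"z": -0.1,"wx": 0,"wy": 0,"wz": 0,"hand": -1},{"x": 0,"y": 0,"z": 0,"wx": 0,"wy": 0,"wz": 0,"hand": -1},{"x": 0,"y": 0,"z": 0,"wx": 0,"wy": 0,"wz": 0,"hand": -1}]'

```text
time: 4.42
tool_pos: [0.52, -0.2896, 0.252]
tool_rot: [0.001, 0.987, 0.159, 0.001]
contact_force: [0.8, -0.3, -2.2]
gripper_width: 0.552
grasp_force: 61.8
```

```bash
cat > pl.py <<'E'
from h import *
# beaker in hand as at grasp: tool then (T0) at yaw .318 vertical
C=np.array([.5475,-.280,.118]); ax=Ro.from_euler('z',.32).apply([-np.cos(np.radians(42)),0,-np.sin(np.radians(42))])
G=np.array([.5200,-.2887,.0726]); R0=down(.318)
cl=R0.T@(C-G); al=R0.T@ax   # closed end and axis in tool frame
rim=cl+.12*al
def goal(yaw,rimz,peg=(.6388,.0142)):
    R=down(yaw,np.radians(48)); return np.r_[peg,rimz]-R@rim,R,R@al
E
python3 - <<'E'
from pl import *
for y in (0.,.1): 
  p,R,a=goal(y,.16); print(p,a); delta(p,R=R)
E
```

```text
[0.65323997 0.0147129  0.22818798] [ 9.94521564e-07 -1.48628866e-03 -9.99998895e-01]
t 4.42 tcp [ 0.52   -0.2896  0.252 ] F [ 0.8 -0.3 -2.2] w 0.552 gf 61.8 j [-0.63 -0.03  1.66 -0.    1.51  0.62]
R [[0.95, 0.314, 0.002], [0.314, -0.95, -0.002], [0.001, 0.002, -1.0]]
shift units in present axes [ 1.48  -1.648  0.157]
turn units (tool axes) [-0.168  1.055  0.383]
shift units after turn [ 0.477 -2.029  0.766]
[0.65311663 0.01615193 0.22818798] [ 1.49370828e-04 -1.47876412e-03 -9.99998895e-01]
t 4.42 tcp [ 0.52   -0.2896  0.252 ] F [ 0.8 -0.3 -2.2] w 0.552 gf 61.8 j [-0.63 -0.03  1.66 -0.    1.51  0.62]
R [[0.95, 0.314, 0.002], [0.314, -0.95, -0.002], [0.001, 0.002, -1.0]]
shift units in present axes [ 1.482 -1.657  0.157]
turn units (tool axes) [-0.114  1.06   0.263]
shift units after turn [ 0.609 -1.939  0.914]
```

>>> send_rows --rows '[{"x": 0.1,"y": -0.11,"z": 0,"wx": 0,"wy": 0,"wz": 0,"hand": -1},{"x": 0.17,"y": -0.19,"z": 0,"wx": 0,"wy": 0,"wz": 0,"hand": -1},{"x": 0.17,"y": -0.19,"z": 0,"wx": 0,"wy": 0,"wz": 0,"hand": -1},{"x": 0.17,"y": -0.19,"z": 0,"wx": 0,"wy": 0,"wz": 0,"hand": -1},{"x": 0.17,"y": -0.19,"z": 0,"wx": 0,"wy": 0,"wz": 0,"hand": -1},{"x": 0.17,"y": -0.19,"z": 0,"wx": 0,"wy": 0,"wz": 0,"hand": -1},{"x": 0.17,"y": -0.19,"z": 0,"wx": 0,"wy": 0,"wz": 0,"hand": -1},{"x": 0.17,"y": -0.19,"z": 0,"wx": 0,"wy": 0,"wz": 0,"hand": -1},{"x": 0.12,"y": -0.14,"z": 0,"wx": 0,"wy": 0,"wz": 0,"hand": -1},{"x": 0.07,"y": -0.07,"z": 0,"wx": 0,"wy": 0,"wz": 0,"hand": -1}]'

```text
time: 5.25
tool_pos: [0.6521, 0.0188, 0.2473]
tool_rot: [-0.001, 0.987, 0.16, -0.002]
contact_force: [0.6, -0.7, -1.4]
gripper_width: 0.554
grasp_force: 61.8
```

>>> send_rows --rows '[{"x": 0,"y": 0,"z": 0,"wx": 0,"wy": 0,"wz": 0.1,"hand": -1},{"x": 0,"y": 0,"z": 0,"wx": 0,"wy": 0,"wz": 0.1,"hand": -1},{"x": 0,"y": 0,"z": 0,"wx": 0,"wy": 0,"wz": 0.1,"hand": -1},{"x": 0,"y": 0,"z": 0,"wx": 0,"wy": 0,"wz": 0.1,"hand": -1},{"x": 0,"y": 0,"z": 0,"wx": 0,"wy": 0.08,"wz": 0,"hand": -1},{"x": 0,"y": 0,"z": 0,"wx": 0,"wy": 0.12,"wz": 0,"hand": -1},{"x": 0,"y": 0,"z": 0,"wx": 0,"wy": 0.12,"wz": 0,"hand": -1},{"x": 0,"y": 0,"z": 0,"wx": 0,"wy": 0.12,"wz": 0,"hand": -1},{"x": 0,"y": 0,"z": 0,"wx": 0,"wy": 0.12,"wz": 0,"hand": -1},{"x": 0,"y": 0,"z": 0,"wx": 0,"wy": 0.1,"wz": 0,"hand": -1}]'

```text
time: 6.08
tool_pos: [0.6513, 0.0148, 0.2482]
tool_rot: [-0.0, 0.967, 0.002, 0.256]
contact_force: [0.6, 0.7, -0.5]
gripper_width: 0.555
grasp_force: 61.8
```

>>> send_rows --rows '[{"x": 0,"y": 0,"z": 0,"wx": 0,"wy": 0.1,"wz": 0,"hand": -1},{"x": 0,"y": 0,"z": 0,"wx": 0,"wy": 0.1,"wz": 0,"hand": -1},{"x": 0,"y": 0,"z": 0,"wx": 0,"wy": 0.1,"wz": 0,"hand": -1},{"x": 0,"y": 0,"z": 0,"wx": 0,"wy": 0.1,"wz": 0,"hand": -1},{"x": 0,"y": 0,"z": 0,"wx": 0,"wy": 0,"wz": 0,"hand": -1},{"x": 0,"y": 0,"z": 0,"wx": 0,"wy": 0,"wz": 0,"hand": -1},{"x": 0,"y": 0,"z": 0,"wx": 0,"wy": 0,"wz": 0,"hand": -1},{"x": 0,"y": 0,"z": 0,"wx": 0,"wy": 0,"wz": 0,"hand": -1},{"x": 0,"y": 0,"z": 0,"wx": 0,"wy": 0,"wz": 0,"hand": -1},{"x": 0,"y": 0,"z": 0,"wx": 0,"wy": 0,"wz": 0,"hand": -1}]'

```text
time: 6.92
tool_pos: [0.6535, 0.0153, 0.2517]
tool_rot: [-0.001, 0.914, 0.002, 0.405]
contact_force: [0.2, 0.0, -0.7]
gripper_width: 0.557
grasp_force: 61.9
```

```bash
cat > chk.py <<'E'
import sys
from pl import *
from plant import grab_frame
p,R,a=goal(0.,float(sys.argv[2])); delta(p,R=R)
s=manip.state(); q=s['tool_rot']; Rc=Ro.from_quat([q[1],q[2],q[3],q[0]]).as_matrix()
A=Rc@al; e1=np.cross(A,[1,0,0]);e1/=np.linalg.norm(e1);e2=np.cross(A,e1); t=np.linspace(0,6.283,60)
print('pred axis',A.round(3),'rim',(s['tool_pos']+Rc@rim).round(4))
out=[]
for n,w in(('top',60),('scene',60)):
    c=calibration(n); im=grab_frame(n); m=proj(c,[.6388,.0142,.15])[0]; x,y=(m-[25,32]).astype(int); k=8
    z=np.clip(cv2.resize(im[y:y+70,x:x+50],None,fx=k,fy=k,interpolation=cv2.INTER_CUBIC)*1.3,0,255).astype(np.uint8)
    for l,col in((cl,(0,0,255)),(rim,(0,255,0))):
        P=s['tool_pos']+Rc@l+.024*(np.cos(t)[:,None]*e1+np.sin(t)[:,None]*e2)
        cv2.polylines(z,[((proj(c,P)-[x,y]+.5)*k).astype(np.int32)],True,col,1)
    cv2.circle(z,tuple(((proj(c,[.6388,.0142,.11])[0]-[x,y]+.5)*k).astype(int)),4,(0,255,255),1)
    out.append(z)
cv2.imwrite(sys.argv[1],np.hstack(out))
E
python3 chk.py pics/b1.png .125
```

```text
t 6.92 tcp [0.6535 0.0153 0.2517] F [ 0.2  0.  -0.7] w 0.557 gf 61.9 j [-0.13 -0.34  2.09  0.19  0.58  1.32]
R [[0.673, 0.005, 0.74], [0.004, -1.0, 0.004], [0.74, 0.0, -0.673]]
shift units in present axes [-0.29   0.004  0.261]
turn units (tool axes) [-0.005  0.006  0.004]
shift units after turn [-0.291  0.004  0.26 ]
pred axis [-0.005 -0.002 -1.   ] rim [0.6387 0.0147 0.1836]
```

View pics/b1.png

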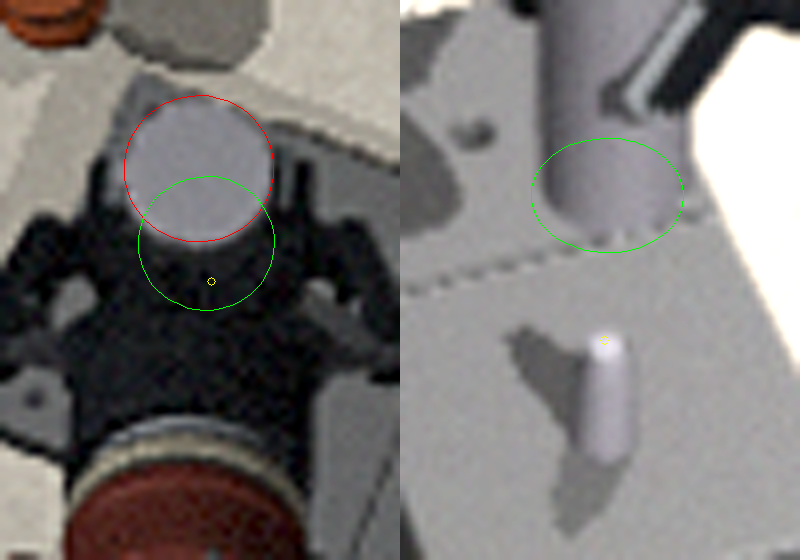

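The closed end (200,170) and rim in the views agree with the prediction to about 3 mm, upright, with the peg tip below the mouth. Lowering it now.

>>> send_rows --rows '[{"x": -0.04,"y": 0.004,"z": 0.036,"wx": 0,"wy": 0,"wz": 0,"hand": -1},{"x": -0.07,"y": 0,"z": 0.064,"wx": 0,"wy": 0,"wz": 0,"hand": -1},{"x": -0.07,"y": 0,"z": 0.064,"wx": 0,"wy": 0,"wz": 0,"hand": -1},{"x": -0.07,"y": 0,"z": 0.064,"wx": 0,"wy": 0,"wz": 0,"hand": -1},{"x": -0.07,"y": 0,"z": 0.064,"wx": 0,"wy": 0,"wz": 0,"hand": -1},{"x": -0.07,"y": 0,"z": 0.064,"wx": 0,"wy": 0,"wz": 0,"hand": -1},{"x": -0.07,"y": 0,"z": 0.064,"wx": 0,"wy": 0,"wz": 0,"hand": -1},{"x": -0.07,"y": 0,"z": 0.064,"wx": 0,"wy": 0,"wz": 0,"hand": -1},{"x": -0.03,"y": 0,"z": 0.027,"wx": 0,"wy": 0,"wz": 0,"hand": -1},{"x": 0,"y": 0,"z": 0,"wx": 0,"wy": 0,"wz": 0,"hand": -1}]'

```text
time: 7.85
tool_pos: [0.6514, 0.015, 0.1338]
tool_rot: [-0.001, 0.916, 0.002, 0.402]
contact_force: [-0.6, 0.9, -0.2]
gripper_width: 0.558
grasp_force: 61.9
```

>>> send_rows --rows '[{"x": -0.005,"y": 0,"z": 0.0045,"wx": 0,"wy": 0,"wz": 0,"hand": -1},{"x": -0.005,"y": 0,"z": 0.0045,"wx": 0,"wy": 0,"wz": 0,"hand": -1},{"x": -0.005,"y": 0,"z": 0.0045,"wx": 0,"wy": 0,"wz": 0,"hand": -1},{"x": -0.005,"y": 0,"z": 0.0045,"wx": 0,"wy": 0,"wz": 0,"hand": -1},{"x": -0.005,"y": 0,"z": 0.0045,"wx": 0,"wy": 0,"wz": 0,"hand": -1},{"x": 0,"y": 0,"z": 0,"wx": 0,"wy": 0,"wz": 0,"hand": -1},{"x": 0,"y": 0,"z": 0,"wx": 0,"wy": 0,"wz": 0,"hand": -1},{"x": 0,"y": 0,"z": 0,"wx": 0,"wy": 0,"wz": 0,"hand": -1},{"x": 0,"y": 0,"z": 0,"wx": 0,"wy": 0,"wz": 0,"hand": -1},{"x": 0,"y": 0,"z": 0,"wx": 0,"wy": 0,"wz": 0,"hand": -1}]'

```text
time: 8.68
tool_pos: [0.6529, 0.0147, 0.1321]
tool_rot: [-0.001, 0.915, 0.002, 0.404]
contact_force: [-0.2, -0.7, -1.5]
gripper_width: 0.553
grasp_force: 61.9
```

```bash
python3 chk.py pics/b2.png .06
```

```text
t 8.68 tcp [0.6529 0.0147 0.1321] F [-0.2 -0.7 -1.5] w 0.553 gf 61.9 j [-0.14 -0.18  2.17  0.32  0.34  1.17]
R [[0.673, 0.005, 0.74], [0.003, -1.0, 0.004], [0.74, 0.0, -0.673]]
shift units in present axes [-0.018  0.     0.019]
turn units (tool axes) [-0.005  0.007  0.004]
shift units after turn [-0.018  0.     0.019]
pred axis [-0.005 -0.002 -1.   ] rim [0.6382 0.0142 0.064 ]
```

>>> send_rows --rows '[{"x": -0.005,"y": 0,"z": 0.0045,"wx": 0,"wy": 0,"wz": 0,"hand": -1},{"x": -0.005,"y": 0,"z": 0.0045,"wx": 0,"wy": 0,"wz": 0,"hand": -1},{"x": -0.005,"y": 0,"z": 0.0045,"wx": 0,"wy": 0,"wz": 0,"hand": -1},{"x": -0.005,"y": 0,"z": 0.0045,"wx": 0,"wy": 0,"wz": 0,"hand": -1},{"x": 0,"y": 0,"z": 0,"wx": 0,"wy": 0,"wz": 0,"hand": -1},{"x": 0,"y": 0,"z": 0,"wx": 0,"wy": 0,"wz": 0,"hand": -1},{"x": 0,"y": 0,"z": 0,"wx": 0,"wy": 0,"wz": 0,"hand": -1},{"x": 0,"y": 0,"z": 0,"wx": 0,"wy": 0,"wz": 0,"hand": -1},{"x": 0,"y": 0,"z": 0,"wx": 0,"wy": 0,"wz": 0,"hand": -1},{"x": 0,"y": 0,"z": 0,"wx": 0,"wy": 0,"wz": 0,"hand": -1}]'

```text
time: 9.62
tool_pos: [0.6529, 0.0148, 0.1281]
tool_rot: [-0.001, 0.915, 0.002, 0.404]
contact_force: [0.3, 0.1, -1.0]
gripper_width: 0.554
grasp_force: 61.9
```

>>> send_rows --rows '[{"x": -0.005,"y": 0,"z": 0.0045,"wx": 0,"wy": 0,"wz": 0,"hand": -1},{"x": -0.005,"y": 0,"z": 0.0045,"wx": 0,"wy": 0,"wz": 0,"hand": -1},{"x": -0.005,"y": 0,"z": 0.0045,"wx": 0,"wy": 0,"wz": 0,"hand": -1},{"x": 0,"y": 0,"z": 0,"wx": 0,"wy": 0,"wz": 0,"hand": -1},{"x": 0,"y": 0,"z": 0,"wx": 0,"wy": 0,"wz": 0,"hand": -1},{"x": 0,"y": 0,"z": 0,"wx": 0,"wy": 0,"wz": 0,"hand": -1},{"x": 0,"y": 0,"z": 0,"wx": 0,"wy": 0,"wz": 0,"hand": -1},{"x": 0,"y": 0,"z": 0,"wx": 0,"wy": 0,"wz": 0,"hand": -1},{"x": 0,"y": 0,"z": 0,"wx": 0,"wy": 0,"wz": 0,"hand": -1},{"x": 0,"y": 0,"z": 0,"wx": 0,"wy": 0,"wz": 0,"hand": -1}]'

```text
time: 10.45
tool_pos: [0.6529, 0.0148, 0.125]
tool_rot: [-0.001, 0.915, 0.002, 0.404]
contact_force: [-0.8, 0.0, -1.0]
gripper_width: 0.553
grasp_force: 61.9
```

>>> send_rows --rows '[{"x": -0.005,"y": 0,"z": 0.0045,"wx": 0,"wy": 0,"wz": 0,"hand": -1},{"x": -0.005,"y": 0,"z": 0.0045,"wx": 0,"wy": 0,"wz": 0,"hand": -1},{"x": 0,"y": 0,"z": 0,"wx": 0,"wy": 0,"wz": 0,"hand": -1},{"x": 0,"y": 0,"z": 0,"wx": 0,"wy": 0,"wz": 0,"hand": -1},{"x": 0,"y": 0,"z": 0,"wx": 0,"wy": 0,"wz": 0,"hand": -1},{"x": 0,"y": 0,"z": 0,"wx": 0,"wy": 0,"wz": 0,"hand": -1},{"x": 0,"y": 0,"z": 0,"wx": 0,"wy": 0,"wz": 0,"hand": -1},{"x": 0,"y": 0,"z": 0,"wx": 0,"wy": 0,"wz": 0,"hand": -1},{"x": 0,"y": 0,"z": 0,"wx": 0,"wy": 0,"wz": 0,"hand": -1},{"x": 0,"y": 0,"z": 0,"wx": 0,"wy": 0,"wz": 0,"hand": -1}]'

```text
time: 11.28
tool_pos: [0.6529, 0.0148, 0.123]
tool_rot: [-0.001, 0.915, 0.002, 0.404]
contact_force: [-0.5, 0.2, -1.8]
gripper_width: 0.553
grasp_force: 61.9
```

```bash
python3 chk.py pics/b3.png .06
```

```text
t 11.28 tcp [0.6529 0.0148 0.123 ] F [-0.5  0.2 -1.8] w 0.553 gf 61.9 j [-0.14 -0.17  2.18  0.34  0.32  1.15]
R [[0.673, 0.005, 0.74], [0.003, -1.0, 0.004], [0.74, -0.0, -0.673]]
shift units in present axes [ 0.027  0.    -0.021]
turn units (tool axes) [-0.005  0.007  0.004]
shift units after turn [ 0.027  0.    -0.021]
pred axis [-0.005 -0.002 -1.   ] rim [0.6381 0.0142 0.0549]
```

View pics/b3.png

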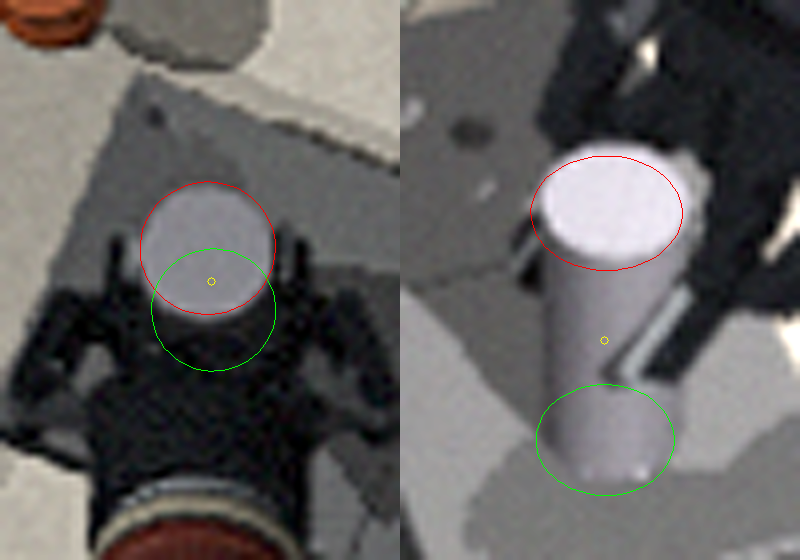

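The rim looks about 5 mm higher than predicted, so it is nearly touching the dryer. I'll continue in small steps.

>>> send_rows --rows '[{"x": -0.005,"y": 0,"z": 0.0045,"wx": 0,"wy": 0,"wz": 0,"hand": -1},{"x": -0.005,"y": 0,"z": 0.0045,"wx": 0,"wy": 0,"wz": 0,"hand": -1},{"x": 0,"y": 0,"z": 0,"wx": 0,"wy": 0,"wz": 0,"hand": -1},{"x": 0,"y": 0,"z": 0,"wx": 0,"wy": 0,"wz": 0,"hand": -1},{"x": 0,"y": 0,"z": 0,"wx": 0,"wy": 0,"wz": 0,"hand": -1},{"x": 0,"y": 0,"z": 0,"wx": 0,"wy": 0,"wz": 0,"hand": -1},{"x": 0,"y": 0,"z": 0,"wx": 0,"wy": 0,"wz": 0,"hand": -1},{"x": 0,"y": 0,"z": 0,"wx": 0,"wy": 0,"wz": 0,"hand": -1},{"x": 0,"y": 0,"z": 0,"wx": 0,"wy": 0,"wz": 0,"hand": -1},{"x": 0,"y": 0,"z": 0,"wx": 0,"wy": 0,"wz": 0,"hand": -1}]'

```text
time: 12.22
tool_pos: [0.6537, 0.0147, 0.1224]
tool_rot: [-0.001, 0.914, 0.002, 0.405]
contact_force: [-4.1, -0.1, 5.0]
gripper_width: 0.555
grasp_force: 62.0
```

>>> send_rows --rows '[{"x": 0,"y": 0,"z": 0,"wx": 0,"wy": 0,"wz": 0,"hand": 0.15},{"x": 0,"y": 0,"z": 0,"wx": 0,"wy": 0,"wz": 0,"hand": 0.2},{"x": 0,"y": 0,"z": 0,"wx": 0,"wy": 0,"wz": 0,"hand": 0.3},{"x": 0,"y": 0,"z": 0,"wx": 0,"wy": 0,"wz": 0,"hand": 0.5},{"x": 0,"y": 0,"z": 0,"wx": 0,"wy": 0,"wz": 0,"hand": 1},{"x": 0,"y": 0,"z": 0,"wx": 0,"wy": 0,"wz": 0,"hand": 1},{"x": 0,"y": 0,"z": 0,"wx": 0,"wy": 0,"wz": 0,"hand": 1},{"x": 0,"y": 0,"z": 0,"wx": 0,"wy": 0,"wz": 0,"hand": 1},{"x": 0,"y": 0,"z": 0,"wx": 0,"wy": 0,"wz": 0,"hand": 1},{"x": 0,"y": 0,"z": 0,"wx": 0,"wy": 0,"wz": 0,"hand": 1}]'

```text
time: 13.05
tool_pos: [0.6529, 0.0148, 0.121]
tool_rot: [-0.001, 0.915, 0.002, 0.404]
contact_force: [0.5, -0.3, 0.4]
gripper_width: 0.998
grasp_force: 0.0
```

>>> send_rows --rows '[{"x": 0,"y": 0,"z": -0.05,"wx": 0,"wy": 0,"wz": 0,"hand": 1},{"x": 0,"y": 0,"z": -0.1,"wx": 0,"wy": 0,"wz": 0,"hand": 1},{"x": 0,"y": 0,"z": -0.15,"wx": 0,"wy": 0,"wz": 0,"hand": 1},{"x": 0,"y": 0,"z": -0.2,"wx": 0,"wy": 0,"wz": 0,"hand": 1},{"x": 0,"y": 0,"z": -0.2,"wx": 0,"wy": 0,"wz": 0,"hand": 1},{"x": 0,"y": 0,"z": -0.15,"wx": 0,"wy": 0,"wz": 0,"hand": 1},{"x": 0,"y": 0,"z": -0.05,"wx": 0,"wy": 0,"wz": 0,"hand": 1},{"x": 0,"y": 0,"z": 0,"wx": 0,"wy": 0,"wz": 0,"hand": 1},{"x": 0,"y": 0,"z": 0,"wx": 0,"wy": 0,"wz": 0,"hand": 1},{"x": 0,"y": 0,"z": 0,"wx": 0,"wy": 0,"wz": 0,"hand": 1}]'

```text
time: 13.88
tool_pos: [0.5528, 0.0143, 0.2111]
tool_rot: [-0.001, 0.915, 0.002, 0.404]
contact_force: [-0.4, -1.1, 0.3]
gripper_width: 0.998
grasp_force: 0.0
```

```bash
python3 - <<'E'
from h import *
from plant import grab_frame
delta([.4556,.3418,.3],R=down(-.3))
out=[];t=np.linspace(0,6.283,60)
for n in('top','scene'):
    c=calibration(n); im=grab_frame(n); cv2.imwrite(f'pics/{n}_after.png',im); m=proj(c,[.6388,.0142,.13])[0]; x,y=(m-[25,32]).astype(int); k=8
    z=np.clip(cv2.resize(im[y:y+70,x:x+50],None,fx=k,fy=k,interpolation=cv2.INTER_CUBIC)*1.2,0,255).astype(np.uint8)
    for h,col in((.18,(0,0,255)),(.06,(0,255,0))):
        P=np.array([.6388,.0142,h])+.024*np.c_[np.cos(t),np.sin(t),0*t]
        cv2.polylines(z,[((proj(c,P)-[x,y]+.5)*k).astype(np.int32)],True,col,1)
    out.append(z)
cv2.imwrite('pics/b4.png',np.hstack(out))
E
```

```text
t 13.88 tcp [0.5528 0.0143 0.2111] F [-0.4 -1.1  0.3] w 0.998 gf 0.0 j [-0.18 -0.63  2.35  0.23  0.61  1.25]
R [[0.674, 0.005, 0.739], [0.003, -1.0, 0.004], [0.739, -0.0, -0.674]]
shift units in present axes [ 0.008 -2.187 -0.87 ]
turn units (tool axes) [-0.162 -1.05   0.365]
shift units after turn [-1.264 -1.894 -0.593]
```

View pics/b4.png

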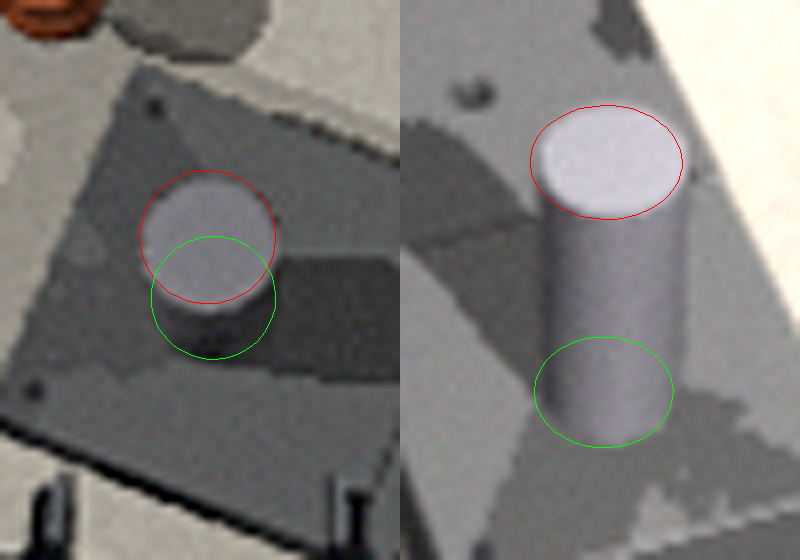

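The beaker stands flat over the peg, within about 3 mm of the aim. Next, the pick.

>>> send_rows --rows '[{"x": 0,"y": 0,"z": 0,"wx": 0,"wy": -0.08,"wz": 0,"hand": 1},{"x": 0,"y": 0,"z": 0,"wx": 0,"wy": -0.12,"wz": 0,"hand": 1},{"x": 0,"y": 0,"z": 0,"wx": 0,"wy": -0.12,"wz": 0,"hand": 1},{"x": 0,"y": 0,"z": 0,"wx": 0,"wy": -0.12,"wz": 0,"hand": 1},{"x": 0,"y": 0,"z": 0,"wx": 0,"wy": -0.12,"wz": 0,"hand": 1},{"x": 0,"y": 0,"z": 0,"wx": 0,"wy": -0.12,"wz": 0,"hand": 1},{"x": 0,"y": 0,"z": 0,"wx": 0,"wy": -0.12,"wz": 0,"hand": 1},{"x": 0,"y": 0,"z": 0,"wx": 0,"wy": -0.12,"wz": 0,"hand": 1},{"x": 0,"y": 0,"z": 0,"wx": 0,"wy": -0.1,"wz": 0,"hand": 1},{"x": 0,"y": 0,"z": 0,"wx": 0,"wy": -0.04,"wz": 0,"hand": 1}]'

```text
time: 14.82
tool_pos: [0.5544, 0.0142, 0.2105]
tool_rot: [-0.0, 1.0, 0.003, -0.002]
contact_force: [0.4, -0.2, 0.4]
gripper_width: 0.996
grasp_force: 0.0
```

>>> send_rows --rows '[{"x": -0.04,"y": -0.12,"z": 0,"wx": 0,"wy": 0,"wz": 0,"hand": 1},{"x": -0.07,"y": -0.25,"z": 0,"wx": 0,"wy": 0,"wz": 0,"hand": 1},{"x": -0.07,"y": -0.25,"z": 0,"wx": 0,"wy": 0,"wz": 0,"hand": 1},{"x": -0.07,"y": -0.25,"z": 0,"wx": 0,"wy": 0,"wz": 0,"hand": 1},{"x": -0.07,"y": -0.25,"z": 0,"wx": 0,"wy": 0,"wz": 0,"hand": 1},{"x": -0.07,"y": -0.25,"z": 0,"wx": 0,"wy": 0,"wz": 0,"hand": 1},{"x": -0.07,"y": -0.25,"z": 0,"wx": 0,"wy": 0,"wz": 0,"hand": 1},{"x": -0.07,"y": -0.25,"z": 0,"wx": 0,"wy": 0,"wz": 0,"hand": 1},{"x": -0.07,"y": -0.25,"z": 0,"wx": 0,"wy": 0,"wz": 0,"hand": 1},{"x": -0.05,"y": -0.06,"z": 0,"wx": 0,"wy": 0,"wz": 0,"hand": 1}]'

```text
time: 15.65
tool_pos: [0.4524, 0.3451, 0.2103]
tool_rot: [-0.0, 1.0, 0.005, -0.001]
contact_force: [-0.4, 0.1, -0.4]
gripper_width: 1.001
grasp_force: 0.0
```

>>> send_rows --rows '[{"x": 0,"y": 0,"z": 0,"wx": 0,"wy": 0,"wz": 0,"hand": 1},{"x": 0,"y": 0,"z": 0,"wx": 0,"wy": 0,"wz": 0,"hand": 1},{"x": 0,"y": 0,"z": 0,"wx": 0,"wy": 0,"wz": 0,"hand": 1},{"x": 0,"y": 0,"z": 0,"wx": 0,"wy": 0,"wz": 0,"hand": 1},{"x": 0,"y": 0,"z": 0,"wx": 0,"wy": 0,"wz": 0,"hand": 1},{"x": 0,"y": 0,"z": 0,"wx": 0,"wy": 0,"wz": 0,"hand": 1},{"x": 0,"y": 0,"z": 0,"wx": 0,"wy": 0,"wz": 0,"hand": 1},{"x": 0,"y": 0,"z": 0,"wx": 0,"wy": 0,"wz": 0,"hand": 1},{"x": 0,"y": 0,"z": 0,"wx": 0,"wy": 0,"wz": 0,"hand": 1},{"x": 0,"y": 0,"z": 0,"wx": 0,"wy": 0,"wz": 0,"hand": 1}]'

```text
time: 16.48
tool_pos: [0.454, 0.3407, 0.2119]
tool_rot: [-0.0, 1.0, 0.002, 0.0]
contact_force: [-0.0, 0.9, 0.8]
gripper_width: 1.0
grasp_force: 0.0
```

```bash
python3 - <<'E'
from h import *
from plant import grab_frame
delta([.4556,.3418,.091],R=down(0))
c=calibration('wrist'); im=grab_frame('wrist')
cc=wproj(c,place([.4556,.3418],.2117,[(.035,.035,.065),(.035,-.035,.065),(-.035,-.035,.065),(-.035,.035,.065),(0,0,.145)]))
print('pred corners, handle top',cc.round(1).tolist())
# wood mask (bright orange) -> block top; compare
hsv=cv2.cvtColor(im,cv2.COLOR_BGR2HSV)
m=((hsv[...,0]<20)&(hsv[...,1]>120)&(hsv[...,2]>25)).astype(np.uint8)
n,l,st,ce=cv2.connectedComponentsWithStats(m)
for i in np.argsort(-st[1:,4])[:4]+1: print(st[i],ce[i].round(1))
x,y=cc[4].astype(int)
print(im[y-24:y+26:4,x-24:x+26:4].mean(2).astype(int))
E
```

```text
t 16.48 tcp [0.454  0.3407 0.2119] F [-0.   0.9  0.8] w 1.0 gf 0.0 j [ 0.51 -0.07  1.77 -0.    1.44  2.08]
R [[1.0, 0.005, 0.0], [0.005, -1.0, 0.0], [0.0, -0.0, -1.0]]
shift units in present axes [ 0.011 -0.007  0.806]
turn units (tool axes) [-0.    -0.     0.006]
shift units after turn [ 0.011 -0.007  0.806]
pred corners, handle top [[231.3, 167.3], [307.4, 151.3], [320.8, 223.9], [248.9, 238.0], [276.9, 225.4]]
[ 232  146   88   92 5672] [275.7 191.2]
[412 386  48  34 959] [438.  406.1]
[281 203   1   1   1] [281. 203.]
[279 210   1   1   1] [279. 210.]
[[ 58  56  58  59  34  28  21  19  17  35  35  35  32]
 [ 57  58  60  59  32  28  22  17  16  34  34  34  35]
 [ 57  56  56  56  30  26  23  18  16  58  57  56  57]
 [ 55  57  58  59  31  27  22  19  17  58  58  58  56]
 [ 57  56  57  57  33  31  28  23  19  58  56  54  53]
 [ 56  57  57  57  35  37  35  35  17  56  53  54  57]
 [ 56  54  57  56  37  35  35  34  28  51  55  55  54]
 [ 56  57  58  58  35  35  34  35  24  54  60  83 106]
 [ 58  55  53  51  47  32  35  26 113 121 118 115 117]
 [ 53  85 104 118 118 115 113 118 117 120 113 114 120]
 [120 114 111 118 122 121 117 119 121 118 121 123 116]
 [116 117 115 117 117 122 117 120 121 117 118 120 116]
 [118 123 119 118 118 114 113 115 115 122 120 117 115]]
```

The block and handle top match the prediction to about 1 mm. I'll go down and grip.

>>> send_rows --rows '[{"x": 0.011,"y": -0.007,"z": 0.08,"wx": 0,"wy": 0,"wz": 0,"hand": 1},{"x": 0,"y": 0,"z": 0.12,"wx": 0,"wy": 0,"wz": 0,"hand": 1},{"x": 0,"y": 0,"z": 0.12,"wx": 0,"wy": 0,"wz": 0,"hand": 1},{"x": 0,"y": 0,"z": 0.12,"wx": 0,"wy": 0,"wz": 0,"hand": 1},{"x": 0,"y": 0,"z": 0.12,"wx": 0,"wy": 0,"wz": 0,"hand": 1},{"x": 0,"y": 0,"z": 0.12,"wx": 0,"wy": 0,"wz": 0,"hand": 1},{"x": 0,"y": 0,"z": 0.08,"wx": 0,"wy": 0,"wz": 0,"hand": 1},{"x": 0,"y": 0,"z": 0.046,"wx": 0,"wy": 0,"wz": 0,"hand": 1},{"x": 0,"y": 0,"z": 0,"wx": 0,"wy": 0,"wz": 0,"hand": 1},{"x": 0,"y": 0,"z": 0,"wx": 0,"wy": 0,"wz": 0,"hand": 1}]'

```text
time: 17.37
tool_pos: [0.4556, 0.3419, 0.0909]
tool_rot: [0.0, 1.0, 0.002, -0.0]
contact_force: [0.3, -0.1, 0.3]
gripper_width: 0.996
grasp_force: 0.0
```

>>> send_rows --rows '[{"x": 0,"y": 0,"z": 0,"wx": 0,"wy": 0,"wz": 0,"hand": 0},{"x": 0,"y": 0,"z": 0,"wx": 0,"wy": 0,"wz": 0,"hand": -0.2},{"x": 0,"y": 0,"z": 0,"wx": 0,"wy": 0,"wz": 0,"hand": -0.4},{"x": 0,"y": 0,"z": 0,"wx": 0,"wy": 0,"wz": 0,"hand": -0.5},{"x": 0,"y": 0,"z": 0,"wx": 0,"wy": 0,"wz": 0,"hand": -1},{"x": 0,"y": 0,"z": 0,"wx": 0,"wy": 0,"wz": 0,"hand": -1},{"x": 0,"y": 0,"z": 0,"wx": 0,"wy": 0,"wz": 0,"hand": -1},{"x": 0,"y": 0,"z": 0,"wx": 0,"wy": 0,"wz": 0,"hand": -1},{"x": 0,"y": 0,"z": 0,"wx": 0,"wy": 0,"wz": 0,"hand": -1},{"x": 0,"y": 0,"z": 0,"wx": 0,"wy": 0,"wz": 0,"hand": -1}]'

```text
time: 18.2
tool_pos: [0.4558, 0.3421, 0.0914]
tool_rot: [-0.0, 1.0, 0.002, 0.0]
contact_force: [-0.0, 0.1, 3.5]
gripper_width: 0.175
grasp_force: 58.4
```

>>> send_rows --rows '[{"x": 0,"y": 0,"z": -0.05,"wx": 0,"wy": 0,"wz": 0,"hand": -1},{"x": 0,"y": 0,"z": -0.1,"wx": 0,"wy": 0,"wz": 0,"hand": -1},{"x": 0,"y": 0,"z": -0.15,"wx": 0,"wy": 0,"wz": 0,"hand": -1},{"x": 0,"y": 0,"z": -0.15,"wx": 0,"wy": 0,"wz": 0,"hand": -1},{"x": 0,"y": 0,"z": -0.15,"wx": 0,"wy": 0,"wz": 0,"hand": -1},{"x": 0,"y": 0,"z": -0.15,"wx": 0,"wy": 0,"wz": 0,"hand": -1},{"x": 0,"y": 0,"z": -0.15,"wx": 0,"wy": 0,"wz": 0,"hand": -1},{"x": 0,"y": 0,"z": -0.1,"wx": 0,"wy": 0,"wz": 0,"hand": -1},{"x": 0,"y": 0,"z": -0.05,"wx": 0,"wy": 0,"wz": 0,"hand": -1},{"x": 0,"y": 0,"z": 0,"wx": 0,"wy": 0,"wz": 0,"hand": -1}]'

```text
time: 19.03
tool_pos: [0.4563, 0.3422, 0.2507]
tool_rot: [-0.001, 1.0, 0.002, 0.002]
contact_force: [-0.0, 0.1, -0.6]
gripper_width: 0.172
grasp_force: 58.6
```

```bash
python3 - <<'E'
from h import *
delta([.585,-.1259,.18],R=down(0))
E
```

```text
t 19.03 tcp [0.4563 0.3422 0.2507] F [-0.   0.1 -0.6] w 0.172 gf 58.6 j [ 0.51 -0.09  1.72 -0.    1.51  2.08]
R [[1.0, 0.005, 0.003], [0.005, -1.0, 0.002], [0.003, -0.002, -1.0]]
shift units in present axes [0.841 3.126 0.469]
turn units (tool axes) [-0.002 -0.004  0.006]
shift units after turn [0.858 3.121 0.471]
```

>>> send_rows --rows '[{"x": 0,"y": 0.1,"z": 0,"wx": 0,"wy": 0,"wz": 0,"hand": -1},{"x": 0,"y": 0.2,"z": 0,"wx": 0,"wy": 0,"wz": 0,"hand": -1},{"x": 0,"y": 0.25,"z": 0,"wx": 0,"wy": 0,"wz": 0,"hand": -1},{"x": 0,"y": 0.25,"z": 0,"wx": 0,"wy": 0,"wz": 0,"hand": -1},{"x": 0,"y": 0.25,"z": 0,"wx": 0,"wy": 0,"wz": 0,"hand": -1},{"x": 0,"y": 0.25,"z": 0,"wx": 0,"wy": 0,"wz": 0,"hand": -1},{"x": 0,"y": 0.25,"z": 0,"wx": 0,"wy": 0,"wz": 0,"hand": -1},{"x": 0,"y": 0.25,"z": 0,"wx": 0,"wy": 0,"wz": 0,"hand": -1},{"x": 0,"y": 0.25,"z": 0,"wx": 0,"wy": 0,"wz": 0,"hand": -1},{"x": 0,"y": 0.25,"z": 0,"wx": 0,"wy": 0,"wz": 0,"hand": -1}]'

```text
time: 19.87
tool_pos: [0.4555, -0.0052, 0.2462]
tool_rot: [-0.0, 1.0, 0.002, -0.002]
contact_force: [0.2, 0.4, -1.2]
gripper_width: 0.169
grasp_force: 58.6
```

>>> send_rows --rows '[{"x": 0.1,"y": 0.2,"z": 0,"wx": 0,"wy": 0,"wz": 0,"hand": -1},{"x": 0.15,"y": 0.2,"z": 0,"wx": 0,"wy": 0,"wz": 0,"hand": -1},{"x": 0.15,"y": 0.2,"z": 0,"wx": 0,"wy": 0,"wz": 0,"hand": -1},{"x": 0.15,"y": 0.15,"z": 0,"wx": 0,"wy": 0,"wz": 0,"hand": -1},{"x": 0.15,"y": 0.07,"z": 0,"wx": 0,"wy": 0,"wz": 0,"hand": -1},{"x": 0.1,"y": 0,"z": 0,"wx": 0,"wy": 0,"wz": 0,"hand": -1},{"x": 0.05,"y": 0,"z": 0,"wx": 0,"wy": 0,"wz": 0,"hand": -1},{"x": 0,"y": 0,"z": 0,"wx": 0,"wy": 0,"wz": 0,"hand": -1},{"x": 0,"y": 0,"z": 0,"wx": 0,"wy": 0,"wz": 0,"hand": -1},{"x": 0,"y": 0,"z": 0,"wx": 0,"wy": 0,"wz": 0,"hand": -1}]'

```text
time: 20.7
tool_pos: [0.5843, -0.125, 0.2478]
tool_rot: [-0.0, 1.0, 0.003, -0.001]
contact_force: [0.3, -0.1, 0.0]
gripper_width: 0.172
grasp_force: 58.7
```

```bash
python3 - <<'E'
from h import *
from plant import grab_frame
delta([.585,-.1259,.16],R=down(0))
s=manip.state(); q=s['tool_rot']; R=Ro.from_quat([q[1],q[2],q[3],q[0]]).as_matrix()
tip=s['tool_pos']+R@[0,0,.0864]; print('tip',tip)
for n,f in(('wrist',wproj),('top',proj),('scene',proj)):
    c=calibration(n); im=grab_frame(n); cv2.imwrite(f'pics/{n}_h.png',im)
    H=f(c,[.585,-.1259,.06])[0]; a,b=f(c,tip)[0],f(c,tip+[0,0,.055])[0]
    g=im.mean(2); x,y=H.round().astype(int)
    roi=g[y-14:y+15,x-14:x+15]; m=(roi<np.median(roi)*.6).astype(np.uint8)
    k,l,st,ce=cv2.connectedComponentsWithStats(m)
    print(n,'hole pred',H.round(1),'tip',a.round(1),'shaft top',b.round(1),'blobs',[( (ce[i]+[x-14,y-14]).round(1).tolist(),int(st[i,4])) for i in range(1,k) if st[i,4]>8])
E
```

```text
t 20.7 tcp [ 0.5843 -0.125   0.2478] F [ 0.3 -0.1  0. ] w 0.172 gf 58.7 j [-0.34 -0.02  1.66 -0.    1.5   1.23]
R [[1.0, 0.005, -0.001], [0.005, -1.0, 0.0], [-0.001, -0.0, -1.0]]
shift units in present axes [0.006 0.006 0.585]
turn units (tool axes) [-0.     0.002  0.007]
shift units after turn [0.005 0.006 0.585]
tip [ 0.58413284 -0.1250165   0.16135336]
wrist hole pred [279.1 186.9] tip [278.4 218.7] shaft top [278.5 248.7] blobs [([277.7, 188.4], 102)]
top hole pred [318.5 210.9] tip [321.1 206.2] shaft top [322.8 203.1] blobs [([320.5, 201.2], 252), ([319.1, 210.0], 11), ([313.2, 223.8], 25)]
scene hole pred [262.4 195.8] tip [261.8 171.2] shaft top [261.3 156.3] blobs [([256.1, 205.8], 140)]
```

```bash
python3 - <<'E'
import cv2
g=cv2.imread('pics/wrist_h.png').mean(2).astype(int)
for r in (205,210,214,217,220,224,230,238): print(r,g[r,262:296])
E
```

```text
205 [106 106 105 106 106 106 106 106 106 105 106 106 106 106 106 106 106 106
 107 106 107 107 106 107 107 106 107 107 106 106 106 106 106 107]
210 [106 106 106 106 106 106 106 106 106 106 105 106 105 105 105 106 106 106
 106 106 106 106 107 107 106 107 107 106 107 107 106 107 107 107]
214 [106 106 106 106 106 106 105 106 105 105 106 106 107 107 106 106 106 107
 106 106 106 105 106 107 106 106 106 107 106 106 107 106 106 107]
217 [105 105 105 105 105 106 106 106 105 106 106 106 106 104 101  93  86  93
 101 105 106 107 106 106 107 106 107 106 107 107 107 106 107 107]
220 [105 106 106 105 105 106 106 106 106 105 106 105 101  93  84  75  63  57
  56  62  97 106 107 107 106 106 107 106 107 107 106 107 107 107]
224 [106 105 106 106 106 106 105 106 106 105 106 104  99  92  82  73  62  57
  55  53  95 107 107 107 106 106 106 107 108 106 108 107 107 108]
230 [106 105 106 106 105 106 106 107 107 106 106 103  97  90  81  71  62  57
  56  54  85 103 107 106 107 107 107 106 106 107 107 106 107 106]
238 [106 105 106 105 106 106 106 106 107 106 106 102  96  88  79  69  62  57
  56  54  73 101 107 106 107 107 107 107 107 106 107 106 107 108]
```

The shaft tip at (278,217.5) is within about a pixel of the prediction, and hole and tip agree to about 1 mm. Going down.

>>> send_rows --rows '[{"x": 0.001,"y": 0.003,"z": 0.08,"wx": 0,"wy": 0,"wz": 0.005,"hand": -1},{"x": 0,"y": 0,"z": 0.1,"wx": 0,"wy": 0,"wz": 0,"hand": -1},{"x": 0,"y": 0,"z": 0.1,"wx": 0,"wy": 0,"wz": 0,"hand": -1},{"x": 0,"y": 0,"z": 0.1,"wx": 0,"wy": 0,"wz": 0,"hand": -1},{"x": 0,"y": 0,"z": 0.1,"wx": 0,"wy": 0,"wz": 0,"hand": -1},{"x": 0,"y": 0,"z": 0.08,"wx": 0,"wy": 0,"wz": 0,"hand": -1},{"x": 0,"y": 0,"z": 0.04,"wx": 0,"wy": 0,"wz": 0,"hand": -1},{"x": 0,"y": 0,"z": 0,"wx": 0,"wy": 0,"wz": 0,"hand": -1},{"x": 0,"y": 0,"z": 0,"wx": 0,"wy": 0,"wz": 0,"hand": -1},{"x": 0,"y": 0,"z": 0,"wx": 0,"wy": 0,"wz": 0,"hand": -1}]'

```text
time: 21.68
tool_pos: [0.5861, -0.1262, 0.1595]
tool_rot: [0.0, 1.0, 0.0, 0.001]
contact_force: [0.2, 0.1, -0.8]
gripper_width: 0.171
grasp_force: 58.6
```

```bash
python3 - <<'E'
from h import *
from plant import grab_frame
delta([.5845,-.1255,.1149],R=down(0))
s=manip.state(); q=s['tool_rot']; R=Ro.from_quat([q[1],q[2],q[3],q[0]]).as_matrix()
tip=s['tool_pos']+R@[0,0,.0864]; print('tip',tip)
c=calibration('wrist'); g=grab_frame('wrist').mean(2)
print('hole',wproj(c,[.585,-.1259,.06])[0],'tip',wproj(c,tip)[0])
x,y=wproj(c,tip)[0].round().astype(int)
for r in range(y-24,y+14,2): print(r,g[r,x-20:x+21:2].astype(int))
print(x-20)
E
```

```text
t 21.68 tcp [ 0.5861 -0.1262  0.1595] F [ 0.2  0.1 -0.8] w 0.171 gf 58.6 j [-0.34  0.05  1.74 -0.    1.35  1.23]
R [[1.0, 0.001, 0.002], [0.001, -1.0, -0.001], [0.002, 0.001, -1.0]]
shift units in present axes [-0.011 -0.005  0.297]
turn units (tool axes) [ 0.001 -0.002  0.001]
shift units after turn [-0.011 -0.004  0.297]
tip [ 0.58625844 -0.12621922  0.07309507]
hole [277.95274241 214.91291243] tip [278.40495088 218.6664416 ]
195 [109 101 100 101  99 109 117 119 119 119 119 119 118 119 120 120 121 120
 120 120 120]
197 [116 116  98  99 100 100 113 119 119 119 119 119 118 119 120 119 120 120
 120 120 120]
199 [116 116 105 100  99  99  99 114 119 118 119 119 119 120 119 120 120 120
 120 120 120]
201 [116 116 116 104  99  99  98 111 117 118 118 119 119 119 119 120 120 120
 120 120 120]
203 [116 117 116 116 105  98  98 112 116 112 113 116 119 120 119 120 120 120
 120 120 120]
205 [116 116 116 116 116  98  95  94  93  99 102 101 101 113 119 119 119 120
 120 120 120]
207 [117 117 116 116 116 113  75 100 106 106 105 105 105  86 113 117 119 118
 120 120 120]
209 [116 116 116 116 116  85  4
[... 364 characters left out ...]
5  48  50  66  62  52  49  75  83 114 117 117
  77  77  77]
219 [116 116 115 115 115  67  46  48  70  96  70  64  58  78  93 117 118 118
 117  90  77]
221 [119 118 116 116 116 107  70  51  97  94  69  63  70  85 114 117 117 117
 117 118 117]
223 [118 118 118 119 118 116 104  79 101  93  69  62  88 111 116 116 117 117
 118 117 118]
225 [119 118 118 119 119 119 119 118 110  92  69  62  98 117 116 118 118 118
 118 118 118]
227 [118 118 118 118 119 119 120 119 110  91  68  63  95 117 116 117 117 117
 117 118 118]
229 [119 118 118 118 118 119 119 119 110  91  69  63  94 118 117 117 117 118
 117 118 118]
231 [118 119 118 119 119 119 119 119 108  90  69  63  90 120 120 119 118 117
 119 118 118]
258
```

The tip is about 1 mm off the hole centre, so I'm correcting that and going in.

>>> send_rows --rows '[{"x": -0.009,"y": -0.007,"z": 0,"wx": 0,"wy": 0,"wz": 0,"hand": -1},{"x": 0,"y": 0,"z": 0.04,"wx": 0,"wy": 0,"wz": 0,"hand": -1},{"x": 0,"y": 0,"z": 0.05,"wx": 0,"wy": 0,"wz": 0,"hand": -1},{"x": 0,"y": 0,"z": 0.05,"wx": 0,"wy": 0,"wz": 0,"hand": -1},{"x": 0,"y": 0,"z": 0.05,"wx": 0,"wy": 0,"wz": 0,"hand": -1},{"x": 0,"y": 0,"z": 0.05,"wx": 0,"wy": 0,"wz": 0,"hand": -1},{"x": 0,"y": 0,"z": 0.03,"wx": 0,"wy": 0,"wz": 0,"hand": -1},{"x": 0,"y": 0,"z": 0.01,"wx": 0,"wy": 0,"wz": 0,"hand": -1},{"x": 0,"y": 0,"z": 0,"wx": 0,"wy": 0,"wz": 0,"hand": -1},{"x": 0,"y": 0,"z": 0,"wx": 0,"wy": 0,"wz": 0,"hand": -1}]'

```text
time: 22.57
tool_pos: [0.5843, -0.125, 0.1165]
tool_rot: [0.0, 1.0, 0.001, 0.0]
contact_force: [0.2, -0.5, -0.1]
gripper_width: 0.172
grasp_force: 58.7
```

>>> send_rows --rows '[{"x": 0,"y": 0,"z": 0.01,"wx": 0,"wy": 0,"wz": 0,"hand": -1},{"x": 0,"y": 0,"z": 0.01,"wx": 0,"wy": 0,"wz": 0,"hand": -1},{"x": 0,"y": 0,"z": 0.01,"wx": 0,"wy": 0,"wz": 0,"hand": -1},{"x": 0,"y": 0,"z": 0,"wx": 0,"wy": 0,"wz": 0,"hand": -1},{"x": 0,"y": 0,"z": 0,"wx": 0,"wy": 0,"wz": 0,"hand": -1},{"x": 0,"y": 0,"z": 0,"wx": 0,"wy": 0,"wz": 0,"hand": -1},{"x": 0,"y": 0,"z": 0,"wx": 0,"wy": 0,"wz": 0,"hand": -1},{"x": 0,"y": 0,"z": 0,"wx": 0,"wy": 0,"wz": 0,"hand": -1},{"x": 0,"y": 0,"z": 0,"wx": 0,"wy": 0,"wz": 0,"hand": -1},{"x": 0,"y": 0,"z": 0,"wx": 0,"wy": 0,"wz": 0,"hand": -1}]'

```text
time: 23.4
tool_pos: [0.5845, -0.125, 0.1122]
tool_rot: [0.0, 1.0, 0.001, 0.0]
contact_force: [1.0, -0.7, 1.7]
gripper_width: 0.168
grasp_force: 59.0
```

>>> send_rows --rows '[{"x": 0,"y": 0,"z": 0.01,"wx": 0,"wy": 0,"wz": 0,"hand": -1},{"x": 0,"y": 0,"z": 0.01,"wx": 0,"wy": 0,"wz": 0,"hand": -1},{"x": 0,"y": 0,"z": 0,"wx": 0,"wy": 0,"wz": 0,"hand": -1},{"x": 0,"y": 0,"z": 0,"wx": 0,"wy": 0,"wz": 0,"hand": -1},{"x": 0,"y": 0,"z": 0,"wx": 0,"wy": 0,"wz": 0,"hand": -1},{"x": 0,"y": 0,"z": 0,"wx": 0,"wy": 0,"wz": 0,"hand": -1},{"x": 0,"y": 0,"z": 0,"wx": 0,"wy": 0,"wz": 0,"hand": -1},{"x": 0,"y": 0,"z": 0,"wx": 0,"wy": 0,"wz": 0,"hand": -1},{"x": 0,"y": 0,"z": 0,"wx": 0,"wy": 0,"wz": 0,"hand": -1},{"x": 0,"y": 0,"z": 0,"wx": 0,"wy": 0,"wz": 0,"hand": -1}]'

```text
time: 24.23
tool_pos: [0.5847, -0.1251, 0.1097]
tool_rot: [0.0, 1.0, 0.001, 0.001]
contact_force: [0.5, -0.7, 6.1]
gripper_width: 0.168
grasp_force: 59.4
```

>>> send_rows --rows '[{"x": 0,"y": 0,"z": 0.01,"wx": 0,"wy": 0,"wz": 0,"hand": -1},{"x": 0,"y": 0,"z": 0,"wx": 0,"wy": 0,"wz": 0,"hand": -1},{"x": 0,"y": 0,"z": 0,"wx": 0,"wy": 0,"wz": 0,"hand": -1},{"x": 0,"y": 0,"z": 0,"wx": 0,"wy": 0,"wz": 0,"hand": -1},{"x": 0,"y": 0,"z": 0,"wx": 0,"wy": 0,"wz": 0,"hand": -1},{"x": 0,"y": 0,"z": 0,"wx": 0,"wy": 0,"wz": 0,"hand": -1},{"x": 0,"y": 0,"z": 0,"wx": 0,"wy": 0,"wz": 0,"hand": -1},{"x": 0,"y": 0,"z": 0,"wx": 0,"wy": 0,"wz": 0,"hand": -1},{"x": 0,"y": 0,"z": 0,"wx": 0,"wy": 0,"wz": 0,"hand": -1},{"x": 0,"y": 0,"z": 0,"wx": 0,"wy": 0,"wz": 0,"hand": -1}]'

```text
time: 25.07
tool_pos: [0.585, -0.1252, 0.1095]
tool_rot: [0.0, 1.0, 0.001, 0.001]
contact_force: [-1.1, -0.2, 10.2]
gripper_width: 0.17
grasp_force: 59.9
```

```bash
python3 - <<'E'
from h import *
from plant import grab_frame, job_done
c=calibration('scene'); a=cv2.imread('pics/scene_after.png'); b=grab_frame('scene')
x,y=proj(c,[.637,.014,.12])[0].astype(int)
T=cv2.cvtColor(a[y-28:y+28,x-14:x+14],cv2.COLOR_BGR2GRAY); S=cv2.cvtColor(b[y-36:y+36,x-22:x+22],cv2.COLOR_BGR2GRAY)
print(cv2.minMaxLoc(cv2.matchTemplate(S,T,cv2.TM_CCOEFF_NORMED)),'expect (8,8)')
s=manip.state(); print(s['time'],s['contact_force'],s['grasp_force'],s['tool_pos'])
print(job_done())
E
```

```text
(0.2409755438566208, 0.8765703439712524, (0, 16), (8, 8)) expect (8,8)
25.1167 [-1.23416929  0.15736719 10.12764416] 59.91866514086723 [ 0.58502429 -0.12517153  0.10948192]
the job is handed in; nothing more can be done
None
```

The job is handed in at 25.1 s: the beaker stands upside down over the peg and let go, and the gripped pick holds the reset button down with about 10 N; I got no verdict back from the judging.

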